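# Jack up the trap panel and hold it

### The arm

A 6-joint arm with a two-finger parallel gripper is mounted at the origin on the work surface. World frame = base frame: x ahead of the robot, y to its left, z up, the work surface at z = 0. Lengths are in m, angles in rad, forces in N, time in s.
With the tool pointing down it reaches from about 0.3 to 0.775 m from the base axis. Payload 14.6 kg.
Tool frame: the origin (TCP) lies midway between the tips of the shut fingers; the grasp point (between the pads) lies 19 mm behind it; z points along the fingers, y is the line along which they close (so a half turn about z gives the same grasp; the last joint's range is limited). The gripper opens to 94 mm and grips with 3 to 60 N. Pads are 16 mm wide; open, the fingers measure 119 mm over their backs; the gripper's body (75 mm by 177 mm) begins 78 mm behind the grasp point.
Start: joints at [-1.22, 0.3, 1.521, -0, 1.321, -0.067], TCP at [0.223, -0.503, 0.205] pointing down, gripper open.
Joint ranges: [-3.03, 3.03], [-0.79, 2.21], [0.23, 2.52], [-1.04, 4.18], [0, 3.07], [-2.55, 2.55]. Speed limits (rad/s): [2.22, 2.22, 2.57, 3.14, 3.14, 3.14].

### API

Orientations are given as a unit quaternion [w, x, y, z].
In Python, from rig import robot, viewer, workorder gives the robot as it stands.
- The arm moves only by the tool jog_arm, never from a script. Its arguments are lists of equal length, an entry for each row: "linear": the shift along the world's x, y, z in m, a list of three; "twist": the turn about the world's z in degrees. In form: {"linear": [[dx, dy, dz], ...], "twist": [twist, ...]}. A call has 1 to 20 rows; each row is the pose to reach, as a shift and turn from the pose commanded when the call began; what a row does not reach only later rows make up. A row lasts 1/12 s, in which the tool goes at most 41.7 mm and 7.16 degrees, less where a joint would pass 70% of its speed; a pose out of reach is approached as far as the arm can. A call with a gripper value outside its range is refused whole. "fingers" is the gripper command: -1 is fully open, 1 is shut, values between are in proportion, set as the call begins (left out, the last holds). The fingers move at their own pace and stop on an object; "newtons" is the grip in N (left out, the last holds). Time passes only in rows, so rows that repeat a pose let the fingers close. It gives the time, the measured TCP pose, the force, the opening and the grip force at its end, in the units of the state.
- robot.get_state(): the state, without advancing time (a new reading comes with each control period).
- viewer.camera(name): name is "side" or "top" or "wrist"; returns a dict with "img" (480x640x3 uint8, red, green, blue), "range_z" (480x640 float32, m along the optical axis (not along the pixel's ray), 0 where there is no reading), "fx", "fy", "cx", "cy" (pixels), "world_from_camera" (4x4, takes a point from camera to world coordinates); the wrist camera has in their place "hand_eye" (4x4, takes a point from camera to tool coordinates, whose origin is the TCP and whose axes are the flange's). Camera axes: x right, y down, z forward; pixel columns grow to the right and rows downward; lengths in m; the calibration is good to about 2 mm. A picture is of the moment at which its call begins: read the wrist's pose just before it.
- workorder.close_job(): hands the job in; it is judged then, once.
The state is a dict: "t": time; "joint_pos": joint angles; "joint_velocities": joint speeds; "joint_torque": joint torques, N m; "ee_pos": TCP position; "orientation": TCP orientation; "wrist_force": force on the tool from outside, world axes, zero at the start; "torque": the same for the moment, N m; "gripper_width": opening from 0.0 (shut) to 1.0 (fully open); "gripper_force": force on a finger pad.
Only numpy, scipy, OpenCV 4.12 (cv2) and the standard library are available. Lean on these libraries where they do the work, as an engineer would, in place of code of your own. Each camera call takes 0.05 s, during which the arm holds its last target. There are 200 camera calls.

### The job

Raise the hinged plywood trap panel with the small lever jack. First slide the jack's transport lock knob fully out to its end stop, then set the jack, standing flat on the bench, with its saddle centred under the panel's lift pad (the steel tongue with the round stud) and let go of it. Give the pump handle one full stroke as a trial lift, let it come fully back up, then press it fully down again and finish while holding it down with the panel raised; do not touch the panel or its tongue with the robot and leave the other things on the bench alone.

Things in the scene. Friction and masses are not known exactly. Their poses are not given: they have to be found in the camera images.
- jack_grip (a point): Loose lever jack, 0.9 kg, base plate 255 x 100 x 8 mm. This point: centre of its black upright grip block (36 mm along jack's x, 30 mm along y, z 74 to 122 mm), 98 mm above the bench; grasp it from above to move the jack. Axes: x to the toe with the saddle, y to the lock's side, z up. Base reaches 125 mm ahead of it and 130 mm behind; below the block a housing 44 x 40 mm
- saddle_top (a point): Centre of the top face of the jack's saddle, a flat steel disc 36 mm in diameter, 95 mm ahead (jack's +x) of the grip block's axis and 66 mm above the bench while down. It stays level and rises straight up as the handle goes down
- saddle (a joint): rise of the saddle above its lowest position, m (0 down, about 0.031 with the handle fully down)
- lock_knob (a point): Transport lock knob: upright aluminium post 16 x 16 mm, top 106 mm above the bench, this point (to grip) 88 mm; 55 mm behind (-x of the jack) and 50 (locked) to 80 mm (open) to the left (+y) of the grip block's axis. Slides along the jack's +y, takes about 1.5 N; pinch it across the jack's x. At its foot (z 54 to 65 mm) a 12 mm wide bolt runs from it to under the handle and blocks it while locked
- lock (a joint): travel of the transport lock, m: 0 fully in (locked), 0.030 fully out at its end stop (open); it stays where it is left
- handle_pad (a point): Centre of the top of the pump handle's black paddle (40 mm along jack's x, 34 mm wide), on a bar behind the grip block. Up: 96 mm above the bench, 109 mm behind the block's axis; fully down: 48 mm above, 112 mm behind. Pivot 24 mm behind the block's axis, 66 mm above the bench. This point's x is the jack's x, tilting with the handle. Press it down from above
- handle (a joint): pump handle angle, rad: 0 fully up, grows downwards to 0.54 fully down at its stop. A spring brings it back up when let go, and the load sinks with it. Takes about 3 N at first, about 10 N fully down with the panel's weight. Saddle rise = 0.0575 m per rad
- lift_pad (a point): Marked lift point: centre of the underside of the steel tongue, 44 mm wide, 6 mm thick, that sticks out 48 mm from the panel's near edge towards the robot; right below the round stud on the tongue, 24 mm from its tip. 78 mm above the bench while down (12 mm above the lowered saddle). Axes: x into the panel, square to its edge, y along the edge, z up. Open space below, 78 mm high, 320 mm wide
- panel_edge (a point): Middle of the top of the trap panel's near edge, 24 mm beyond the lift point, 96 mm above the bench while down. The panel: plywood 300 mm deep, 398 mm wide, 18 mm thick, about 1.4 kg (6 N at the lift pad), hinged along its far edge on a fixed deck frame. Same axes as the lift pad
- glue: bystander: white glue bottle 58 mm in diameter, 150 mm high; origin at its underside's centre
- screws: bystander: clear screw jar 66 mm in diameter, 75 mm high; origin at its underside's centre
- offcut: bystander: pine offcut 90 x 45 x 38 mm; origin at its underside's centre

How it is judged:
By the outcome, as a careful person would: the job done as asked, in the order asked, and still so for the second after the job is handed in, while the arm keeps its last pose, push and grip.
It also fails if it takes over 64 s, if anything falls off the work surface, if the arm or the gripper's body presses on something with over 40 N, if the wrist force passes 120 N, or if a joint passes its speed limit or range.

## Working session

There is one attempt and no reset: what is moved stays moved. The work goes in short steps, Python scripts to look and compute and a tool call to move; the robot and the scene stay as the last step left them, time stands still between calls to the robot, and variables do not carry over. Pictures are saved under pics/ and viewed, at most 10 in all, crops included, and the job is handed in when it is done.

Besides the shell and the picture viewer there is one more tool, called in YAML: its name, and indented under it one key for each argument. jog_arm: Moves the arm, as the interface text tells. Its arguments: {"type":"object","properties":{"linear":{"type":"array","items":{"type":"array","items":{"type":"number"}}},"twist":{"type":"array","items":{"type":"number"}},"fingers":{"type":"number"},"newtons":{"type":"number"}},"required":["linear","twist"]}

```bash
mkdir -p pics
cat > h.py <<'E'
import numpy as np, cv2
from rig import robot, viewer, workorder
def cam(n):
    s=robot.get_state(); c=viewer.camera(n)
    if n=="wrist":
        w,x,y,z=s["orientation"]
        from scipy.spatial.transform import Rotation as R
        T=np.eye(4);T[:3,:3]=R.from_quat([x,y,z,w]).as_matrix();T[:3,3]=s["ee_pos"]
        c["world_from_camera"]=T@c["hand_eye"]
    v,u=np.mgrid[:480,:640]; z=c["range_z"]
    P=np.stack([(u-c["cx"])/c["fx"]*z,(v-c["cy"])/c["fy"]*z,z,np.ones_like(z)],-1)@c["world_from_camera"].T
    c["P"]=P[...,:3]; c["P"][z==0]=np.nan
    return c
def save(c,n): cv2.imwrite("pics/"+n,c["img"][...,::-1])
E
python3 - <<'E'
from h import *
for n in("top","side"):
    c=cam(n);save(c,n+"0.png");np.save(n+"0.npy",c["P"])
    print(n,c["world_from_camera"].round(3).tolist(),c["fx"])
print(robot.get_state())
E
```

```text
top [[0.027, -0.986, 0.162, 0.334], [-1.0, -0.026, 0.008, -0.039], [-0.004, -0.162, -0.987, 1.556], [0.0, 0.0, 0.0, 1.0]] 589.1798801381003
side [[0.958, -0.143, 0.25, 0.203], [-0.287, -0.529, 0.799, -1.216], [0.018, -0.837, -0.547, 0.917], [0.0, 0.0, 0.0, 1.0]] 625.039500295289
{'t': 0.1, 'joint_pos': array([-1.21955029e+00,  3.00412899e-01,  1.52151812e+00, -4.15377503e-05,
        1.32068888e+00, -6.65695762e-02]), 'joint_velocities': array([-0.00033812, -0.00192228, -0.00345335,  0.00041907,  0.00173527,
        0.00157803]), 'joint_torque': array([ 1.40639506e-03, -5.32645333e+01, -3.53281403e+01,  7.09078484e-02,
        2.34941411e-02, -9.20383377e-05]), 'ee_pos': array([ 0.22309284, -0.50246673,  0.20494489]), 'orientation': array([-5.05574986e-04,  9.78256813e-01,  2.07396587e-01, -9.27781898e-05]), 'wrist_force': array([-0.16110286, -0.0600111 ,  0.62946467]), 'torque': array([-0.05303862, -0.02145696,  0.01198832]), 'gripper_force': 0.0, 'gripper_width': 1.0035601955228868}
```

View pics/top0.png

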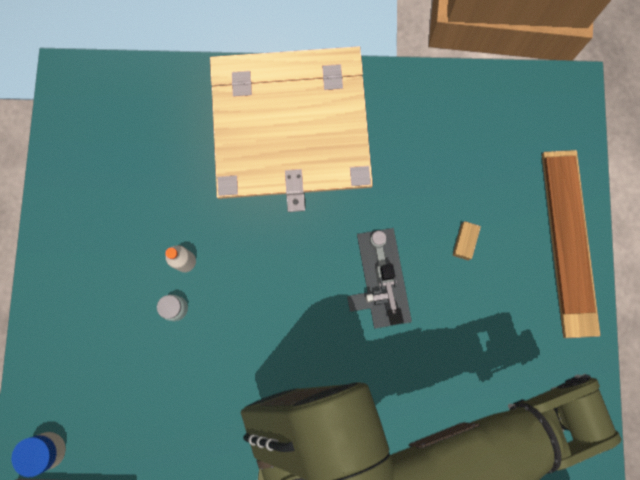

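View pics/side0.png

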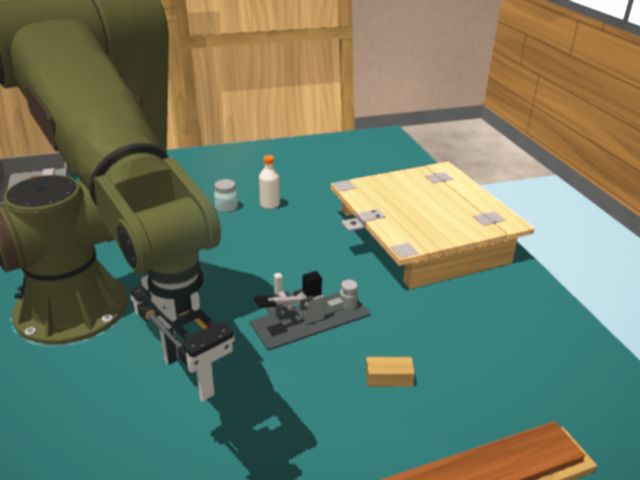

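Top view: the grip block is at (388,271), the saddle at (379,239), the lock knob near (372,297), the paddle at (396,316) and the stud at (296,202). The bystanders are clear of the path.

Run:
```python
from h import *
P=np.load("top0.npy")
for n,(u,v) in dict(grip=(388,271),saddle=(379,239),knob=(372,297),pad=(396,316),stud=(296,202),tip=(297,209),edgeL=(235,194),edgeR=(355,187),eL2=(240,150),eR2=(350,150)).items():
    print(n,np.nanmedian(P[v-1:v+2,u-1:u+2].reshape(-1,3),0).round(4))
def rect(m,nm):
    q=P[...,:2][m].astype(np.float32); r=cv2.minAreaRect(q); print(nm,len(q),r)
z=P[...,2]; x=P[...,0]; y=P[...,1]
v,u=np.mgrid[:480,:640]
rect((abs(z-.008)<.004)&(u>350)&(u<420)&(v>222)&(v<335),"base")
rect((z>.108)&(z<.135)&(u>375)&(u<400)&(v>255)&(v<285),"grip")
rect((abs(z-.066)<.01)&(u>365)&(u<392)&(v>225)&(v<252),"saddle")
rect((abs(z-.104)<.02)&(u>355)&(u<380)&(v>285)&(v<308),"knob")
rect((abs(z-.084)<.012)&(u>280)&(u<312)&(v>195)&(v<215),"tongue")
# panel near edge line
m=(z>.085)&(z<.11)
pts=[]
for c in list(range(225,284,3))+list(range(308,366,3)):
    r=np.where(m[:,c]&(v[:,c]<215)&(v[:,c]>150))[0]
    if len(r): pts.append(P[r.max(),c,:2])
vx,vy,x0,y0=cv2.fitLine(np.array(pts,np.float32),cv2.DIST_HUBER,0,.01,.01).ravel(); print("edge dir",vx,vy,x0,y0)
print(np.array(pts)[::6].round(3))
```

```text
grip [ 0.5137 -0.1847  0.1201]
saddle [ 0.6029 -0.1665  0.064 ]
knob [ 0.4503 -0.1477  0.1022]
pad [ 0.4055 -0.208   0.0974]
stud [0.6888 0.049  0.087 ]
tip [0.6721 0.046  0.0835]
edgeL [0.7053 0.2047 0.0976]
edgeR [ 0.7333 -0.101   0.0915]
eL2 [0.8205 0.1977 0.0963]
eR2 [ 0.829  -0.0862  0.0956]
base 2295 ((0.5101222395896912, -0.1896224319934845), (0.29620635509490967, 0.18214985728263855), 1.0886046886444092)
grip 180 ((0.5143592357635498, -0.18451984226703644), (0.03565143421292305, 0.029738008975982666), 11.036898612976074)
saddle 151 ((0.6072719097137451, -0.16574254631996155), (0.03305528312921524, 0.03507436439394951), 48.53827667236328)
knob 47 ((0.449966162443161, -0.141741544008255), (0.01583383046090603, 0.015449974685907364), 13.866976737976074)
tongue 258 ((0.6878662705421448, 0.05048850178718567), (0.03999698907136917, 0.04383740946650505), 4.002875804901123)
edge dir 0.09992995 -0.99499446 0.715772 0.0568156
[[ 0.698  0.232]
 [ 0.704  0.185]
 [ 0.708  0.14 ]
 [ 0.711  0.093]
 [ 0.722 -0.012]
 [ 0.728 -0.058]
 [ 0.733 -0.104]]
```

jog_arm:
  linear:
    - [0.227,0.358,-0.02]
    - [0.227,0.358,-0.02]
    - [0.227,0.358,-0.02]
    - [0.227,0.358,-0.02]
    - [0.227,0.358,-0.02]
    - [0.227,0.358,-0.02]
    - [0.227,0.358,-0.02]
    - [0.227,0.358,-0.02]
    - [0.227,0.358,-0.02]
    - [0.227,0.358,-0.02]
    - [0.227,0.358,-0.02]
    - [0.227,0.358,-0.02]
    - [0.227,0.358,-0.02]
    - [0.227,0.358,-0.02]
    - [0.227,0.358,-0.02]
    - [0.227,0.358,-0.02]
    - [0.227,0.358,-0.02]
    - [0.227,0.358,-0.02]
  twist: [77.4,77.4,77.4,77.4,77.4,77.4,77.4,77.4,77.4,77.4,77.4,77.4,77.4,77.4,77.4,77.4,77.4,77.4]
  fingers: 0.0
  newtons: 10

```text
t: 1.6
ee_pos: [0.4499, -0.1452, 0.1855]
orientation: [0.0, 0.634, 0.773, 0.0]
wrist_force: [0.5, -0.1, 0.2]
gripper_width: 0.503
gripper_force: 0.0
```

Run:
```python
from h import *
c=cam("wrist");save(c,"w1.png");np.save("w1.npy",c["P"])
s=robot.get_state();print(s["t"],s["ee_pos"],s["orientation"],s["gripper_width"])
```

```text
1.65 [ 0.45002173 -0.14506149  0.18550857] [5.53925577e-05 6.34247487e-01 7.73130081e-01 3.22258312e-06] 0.5015292357926505
```

View pics/w1.png

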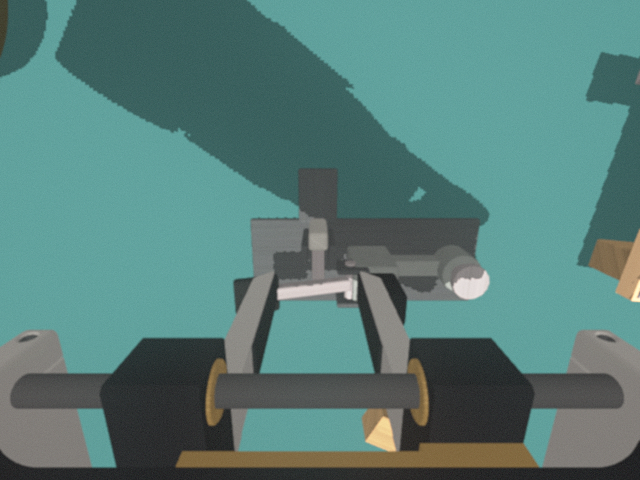

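The knob top is at (318,232), between the fingers horizontally. I'll measure it and the saddle at (468,279).

Run:
```python
from h import *
P=np.load("w1.npy");z=P[...,2];v,u=np.mgrid[:480,:640]
def rect(m,nm):
    q=P[m]; print(nm,len(q),np.median(q,0).round(4),cv2.minAreaRect(q[:,:2].astype(np.float32)))
rect((abs(z-.106)<.006)&(u>295)&(u<340)&(v>205)&(v<262),"knob")
rect((abs(z-.066)<.006)&(u>445)&(u<492)&(v>255)&(v<302),"saddle")
rect((abs(z-.008)<.004)&(u>240)&(u<485)&(v>215)&(v<235)&((u<295)|(u>345)),"baseleft")
m=(abs(z-.008)<.004)&(v>210)&(v<240)&(u>350)&(u<475)
e=[P[np.where(m[:,c])[0].min(),c,:2] for c in range(355,470,5)]
l=cv2.fitLine(np.array(e,np.float32),cv2.DIST_HUBER,0,.01,.01).ravel();print(l,np.degrees(np.arctan2(l[1],l[0])))
```

```text
knob 369 [ 0.4495 -0.1421  0.1046] ((0.44956231117248535, -0.14299562573432922), (0.01573677733540535, 0.015947962179780006), 11.400331497192383)
saddle 1028 [ 0.6061 -0.1662  0.0651] ((0.6066433787345886, -0.16720402240753174), (0.03525595739483833, 0.03490176051855087), 5.682002067565918)
baseleft 2843 [ 0.5313 -0.1405  0.007 ] ((0.503616988658905, -0.1462489664554596), (0.2547544240951538, 0.018432186916470528), 11.305159568786621)
[ 0.9802163   0.19792922  0.52627814 -0.13323444] 11.415891
```

jog_arm:
  linear:
    - [0,0.002,-0.04]
    - [0,0.002,-0.08]
    - [0,0.002,-0.1]
    - [0,0.002,-0.116]
    - [0,0.002,-0.116]
    - [0,0.002,-0.116]
  twist: [0,0,0,0,0,0]

```text
t: 2.15
ee_pos: [0.45, -0.1427, 0.0695]
orientation: [-0.0, 0.634, 0.773, -0.0]
wrist_force: [-0.9, 0.3, 0.7]
gripper_width: 0.501
gripper_force: 0.0
```

jog_arm:
  linear:
    - [0,0,0]
    - [0,0,0]
    - [0,0,0]
    - [0,0,0]
    - [0,0,0]
    - [0,0,0]
    - [0,0,0]
    - [0,0,0]
  twist: [0,0,0,0,0,0,0,0]
  fingers: 1
  newtons: 10

```text
t: 2.82
ee_pos: [0.4504, -0.1427, 0.0698]
orientation: [0.0, 0.634, 0.774, 0.0]
wrist_force: [-0.9, 0.6, 5.6]
gripper_width: 0.173
gripper_force: 10.0
```

jog_arm:
  linear:
    - [-0.0004,0.002,0]
    - [-0.0008,0.004,0]
    - [-0.0012,0.006,0]
    - [-0.0016,0.008,0]
    - [-0.002,0.01,0]
    - [-0.0024,0.012,0]
    - [-0.0028,0.014,0]
    - [-0.0032,0.016,0]
    - [-0.0036,0.018,0]
    - [-0.004,0.02,0]
    - [-0.0044,0.022,0]
    - [-0.0048,0.024,0]
    - [-0.0052,0.026,0]
    - [-0.0056,0.028,0]
    - [-0.006,0.03,0]
    - [-0.0062,0.0312,0]
    - [-0.0064,0.032,0]
    - [-0.0064,0.032,0]
    - [-0.0064,0.032,0]
  twist: [0,0,0,0,0,0,0,0,0,0,0,0,0,0,0,0,0,0,0]

```text
t: 4.4
ee_pos: [0.4443, -0.1113, 0.0699]
orientation: [0.001, 0.634, 0.773, 0.0]
wrist_force: [2.3, -6.0, 2.3]
gripper_width: 0.171
gripper_force: 10.0
```

jog_arm:
  linear:
    - [0,0,0]
    - [0,0,0]
    - [0,0,0]
    - [0,0,0]
  twist: [0,0,0,0]
  fingers: 0.3

```text
t: 4.73
ee_pos: [0.4436, -0.1105, 0.0693]
orientation: [-0.0, 0.634, 0.774, -0.0]
wrist_force: [-0.0, -0.7, 0.1]
gripper_width: 0.347
gripper_force: 0.0
```

jog_arm:
  linear:
    - [0,0,0.03]
    - [0,0,0.07]
    - [0,0,0.11]
    - [0,0,0.12]
    - [0,0,0.12]
    - [0,0,0.12]
  twist: [0,0,0,0,0,0]

```text
t: 5.23
ee_pos: [0.4436, -0.1106, 0.1889]
orientation: [-0.0, 0.634, 0.774, 0.0]
wrist_force: [-1.2, 1.1, 0.2]
gripper_width: 0.35
gripper_force: 0.0
```

Run:
```python
from h import *
c=cam("wrist");save(c,"w2.png");P=c["P"]
z=P[...,2];v,u=np.mgrid[:480,:640]
def rect(m,nm):
    q=P[m]; print(nm,len(q),np.median(q,0).round(4),cv2.minAreaRect(q[:,:2].astype(np.float32)))
rect((abs(z-.106)<.006)&(u>295)&(u<340)&(v>205)&(v<262),"knob")
rect((abs(z-.066)<.006)&(u>445)&(u<500)&(v>255)&(v<350),"saddle")
c=cam("top");P=c["P"];z=P[...,2]
rect((z>.108)&(z<.135)&(u>375)&(u<400)&(v>255)&(v<285),"grip")
```

```text
knob 335 [ 0.4433 -0.1111  0.1048] ((0.443395733833313, -0.11154055595397949), (0.015116589143872261, 0.015076122246682644), 11.218094825744629)
saddle 909 [ 0.6041 -0.1639  0.065 ] ((0.6051250100135803, -0.165385901927948), (0.03388407826423645, 0.03603390231728554), 16.83357810974121)
grip 89 [ 0.5201 -0.1818  0.1206] ((0.5209112763404846, -0.18175455927848816), (0.03660503402352333, 0.02124970592558384), 67.9404525756836)
```

View pics/w2.png

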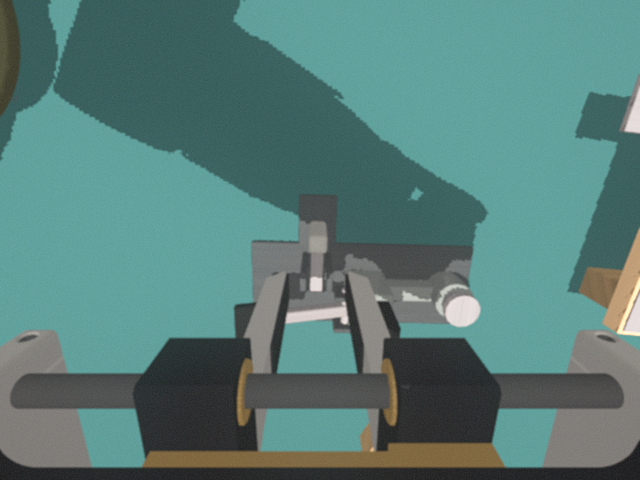

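Lock moved 30 mm relative to the saddle, so it is open, and the jack dragged by about 2 mm. Next I go above the grip block.

jog_arm:
  linear:
    - [0.07,-0.0725,0]
    - [0.07,-0.0725,0]
    - [0.07,-0.0725,0]
    - [0.07,-0.0725,0]
    - [0.07,-0.0725,0]
    - [0.07,-0.0725,0]
    - [0.07,-0.0725,0]
    - [0.07,-0.0725,0]
    - [0.07,-0.0725,0]
    - [0.07,-0.0725,0]
    - [0.07,-0.0725,0]
    - [0.07,-0.0725,0]
    - [0.07,-0.0725,0]
    - [0.07,-0.0725,0]
    - [0.07,-0.0725,0]
    - [0.07,-0.0725,0]
  twist: [-90,-90,-90,-90,-90,-90,-90,-90,-90,-90,-90,-90,-90,-90,-90,-90]
  fingers: 0.0

```text
t: 6.67
ee_pos: [0.5135, -0.1831, 0.1885]
orientation: [-0.0, 0.995, 0.1, -0.001]
wrist_force: [0.1, 0.6, 0.3]
gripper_width: 0.5
gripper_force: 0.0
```

Run:
```python
from h import *
c=cam("wrist");save(c,"w3.png");np.save("w3.npy",c["P"]);print(robot.get_state()["ee_pos"])
```

```text
[ 0.51358462 -0.1830926   0.18878578]
```

View pics/w3.png

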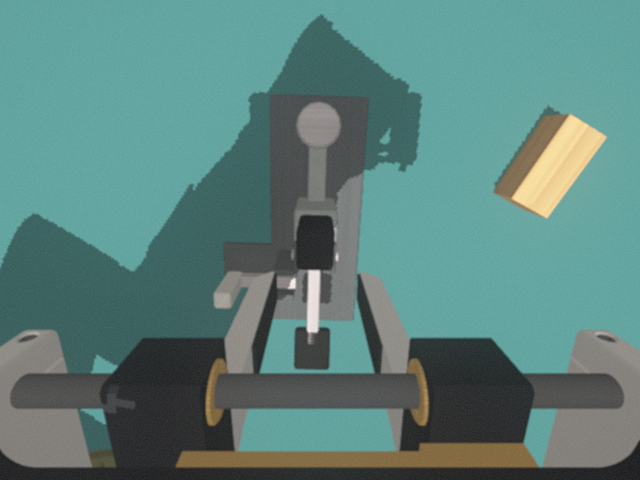

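Run:
```python
from h import *
P=np.load("w3.npy")
z=P[...,2];v,u=np.mgrid[:480,:640]
def rect(m,nm):
    q=P[m]; print(nm,len(q),np.median(q,0).round(4),cv2.minAreaRect(q[:,:2].astype(np.float32)))
rect((abs(z-.122)<.005)&(u>280)&(u<350)&(v>200)&(v<290),"grip")
rect((abs(z-.066)<.006)&(u>290)&(u<348)&(v>95)&(v<155),"saddle")
e=[]
for r in range(160,240,5):
    c=np.where((abs(z[r]-.008)<.004)&(u[r]>350)&(u[r]<400))[0]
    if len(c): e.append(P[r,c.max(),:2])
l=cv2.fitLine(np.array(e,np.float32),cv2.DIST_HUBER,0,.01,.01).ravel();print(l,np.degrees(np.arctan(l[1]/l[0])))
```

```text
grip 1588 [ 0.5136 -0.1814  0.1209] ((0.5121915936470032, -0.1816878765821457), (0.03548741713166237, 0.02980911172926426), 10.196361541748047)
saddle 1398 [ 0.6056 -0.1655  0.0651] ((0.6054564118385315, -0.1654760241508484), (0.03439224138855934, 0.03453913703560829), 11.71931266784668)
[ 0.9859622   0.1669685   0.5382262  -0.22707084] 9.611608
```

jog_arm:
  linear:
    - [-0.0013,0.0013,-0.03]
    - [-0.0013,0.0013,-0.06]
    - [-0.0013,0.0013,-0.09]
    - [-0.0013,0.0013,-0.109]
    - [-0.0013,0.0013,-0.109]
    - [-0.0013,0.0013,-0.109]
  twist: [-1.5,-1.5,-1.5,-1.5,-1.5,-1.5]

```text
t: 7.22
ee_pos: [0.5122, -0.1818, 0.0803]
orientation: [-0.0, 0.996, 0.086, -0.001]
wrist_force: [-0.0, -0.0, 0.4]
gripper_width: 0.5
gripper_force: 0.0
```

jog_arm:
  linear:
    - [0,0,0]
    - [0,0,0]
    - [0,0,0]
    - [0,0,0]
    - [0,0,0]
    - [0,0,0]
    - [0,0,0]
    - [0,0,0]
  twist: [0,0,0,0,0,0,0,0]
  fingers: 1
  newtons: 40

```text
t: 7.88
ee_pos: [0.513, -0.1819, 0.0817]
orientation: [0.0, 0.996, 0.086, 0.001]
wrist_force: [-2.4, 3.3, 7.0]
gripper_width: 0.315
gripper_force: 40.0
```

jog_arm:
  linear:
    - [0,0,0.003]
    - [0,0,0.006]
    - [0,0.01,0.006]
    - [0.001,0.03,0.006]
    - [0.002,0.05,0.006]
    - [0.003,0.07,0.006]
    - [0.004,0.09,0.006]
    - [0.005,0.11,0.006]
    - [0.006,0.13,0.006]
    - [0.007,0.15,0.006]
    - [0.008,0.17,0.006]
    - [0.008,0.19,0.006]
    - [0.008,0.205,0.006]
    - [0.008,0.215,0.006]
    - [0.008,0.215,0.006]
    - [0.008,0.215,0.006]
  twist: [0,0,-0.5,-1,-1.5,-2,-2.5,-3,-3.5,-4,-4.1,-4.1,-4.1,-4.1,-4.1,-4.1]

```text
t: 9.22
ee_pos: [0.5203, 0.0331, 0.0863]
orientation: [0.0, 0.999, 0.05, -0.0]
wrist_force: [1.0, -0.3, -9.2]
gripper_width: 0.315
gripper_force: 40.0
```

Run:
```python
from h import *
c=cam("wrist");save(c,"w4.png");np.save("w4.npy",c["P"]);print(robot.get_state()["ee_pos"])
```

```text
[0.52032562 0.03262373 0.08629434]
```

View pics/w4.png

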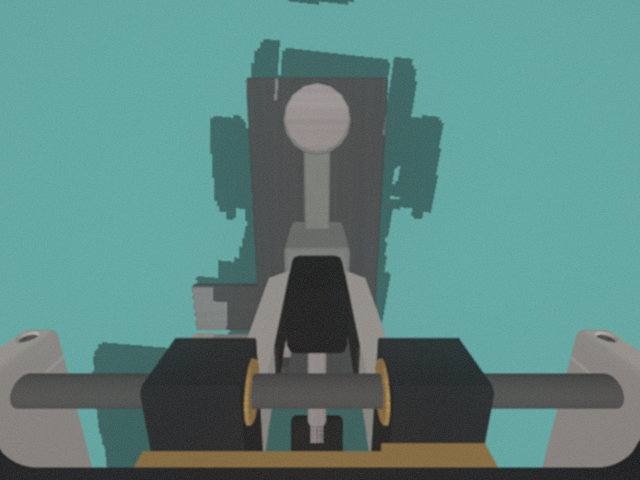

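The jack is in hand with the saddle at (317,118); the tongue is just outside the top of the frame. I'll measure the saddle and get the tongue from the side and top cameras.

```bash
python3 - <<'E'
from h import *
P=np.load("w4.npy")
z=P[...,2];v,u=np.mgrid[:480,:640]
def rect(m,nm):
    q=P[m]; print(nm,len(q),np.median(q,0).round(4),cv2.minAreaRect(q[:,:2].astype(np.float32)))
print(z[110:125:5,317])
rect((abs(z-.071)<.006)&(u>275)&(u<360)&(v>75)&(v<160),"saddle")
for n in("top","side"):
    c=cam(n);P=c["P"];x,y,z=np.moveaxis(P,-1,0)
    near=(abs(x-.69)<.04)&(abs(y-.05)<.04)
    rect((abs(z-.084)<.005)&near&(x<.714),n+" tongue")
    rect((abs(z-.07)<.006)&(abs(x-.614)<.03)&(abs(y-.043)<.03),n+" saddle")
    im=c["img"]; cv2.imwrite("pics/c_%s.png"%n,cv2.resize(im[170:230,260:340] if n=="top" else im[190:260,310:410],None,fx=5,fy=5,interpolation=cv2.INTER_CUBIC)[...,::-1])
    np.save(n+"1.npy",P)
E
python3 -c "
import cv2,numpy as np
a=cv2.imread('pics/c_top.png');b=cv2.imread('pics/c_side.png');o=np.zeros((350,800,3),np.uint8);o[:300,:400]=a[:300,:400];o[:350,400:]=b[:,:400];cv2.imwrite('pics/c1.png',o)"
```

```text
[0.06921488 0.0699057  0.06928502]
saddle 3381 [0.6138 0.0426 0.0694] ((0.6136921048164368, 0.042661845684051514), (0.03504889830946922, 0.03518024832010269), 5.741117477416992)
top tongue 250 [0.6897 0.0524 0.0836] ((0.6915310025215149, 0.05661739408969879), (0.047816768288612366, 0.05525969713926315), 4.623882293701172)
top saddle 82 [0.6197 0.0446 0.0692] ((0.6210770606994629, 0.04354706406593323), (0.020149866119027138, 0.033585116267204285), 0.9870350360870361)
side tongue 169 [0.6901 0.0464 0.0853] ((0.6918238401412964, 0.05356327071785927), (0.04745783656835556, 0.060537029057741165), 4.785088539123535)
side saddle 116 [0.6142 0.0384 0.0714] ((0.6148439645767212, 0.040485624223947525), (0.036709193140268326, 0.036730192601680756), 46.454734802246094)
```

View pics/c1.png

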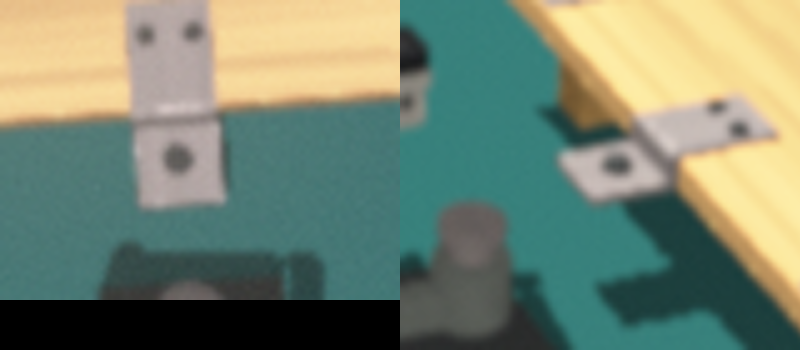

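Stud: top pixel (295.6,201.6), side pixel (353.4,223.0).

Run:
```python
from h import *
for n,(u,v) in (("top",(295.6,201.6)),("side",(353.4,223.0))):
    c=viewer.camera(n);T=c["world_from_camera"]
    d=T[:3,:3]@[(u-c["cx"]+0.)/c["fx"],(v-c["cy"])/c["fy"],1]
    for h in(.084,.088): print(n,(T[:3,3]+d*(h-T[2,3])/d[2]).round(4))
    print(np.load(n+"1.npy")[int(round(v)),int(round(u))])
```

```text
top [0.691  0.0502 0.084 ]
top [0.6901 0.05   0.088 ]
[0.6876765  0.04857593 0.0936673 ]
side [0.6965 0.0514 0.084 ]
side [0.6941 0.0453 0.088 ]
[0.69368603 0.04705165 0.08701198]
```

jog_arm:
  linear:
    - [0.01,0.001,0]
    - [0.025,0.002,0]
    - [0.04,0.004,0]
    - [0.055,0.005,0]
    - [0.065,0.006,0]
    - [0.073,0.007,0]
    - [0.0773,0.0072,0]
    - [0.0773,0.0072,0]
    - [0.0773,0.0072,-0.002]
    - [0.0773,0.0072,-0.004]
    - [0.0773,0.0072,-0.0055]
    - [0.0773,0.0072,-0.0055]
    - [0.0773,0.0072,-0.0055]
  twist: [0,0,0,0,0,0,0,0,0,0,0,0,0]

```text
t: 10.55
ee_pos: [0.5974, 0.0404, 0.0817]
orientation: [0.0, 0.999, 0.05, 0.0]
wrist_force: [-6.4, 0.3, 0.5]
gripper_width: 0.318
gripper_force: 40.0
```

Run:
```python
from h import *
c=cam("side");P=c["P"];np.save("side2.npy",P)
print(robot.get_state()["ee_pos"],robot.get_state()["wrist_force"])
c2=cam("wrist")
im=cv2.resize(c["img"][170:300,270:400],None,fx=4,fy=4,interpolation=cv2.INTER_CUBIC)
im2=cv2.resize(c2["img"],(0,0),fx=.4,fy=.4);o=np.zeros((520,790,3),np.uint8);o[:,:520]=im;o[:192,524:780]=im2
cv2.imwrite("pics/c2.png",o[...,::-1])
```

```text
[0.59739632 0.0403892  0.08171294] [-6.16872293  0.37037336 -0.77669623]
```

View pics/c2.png

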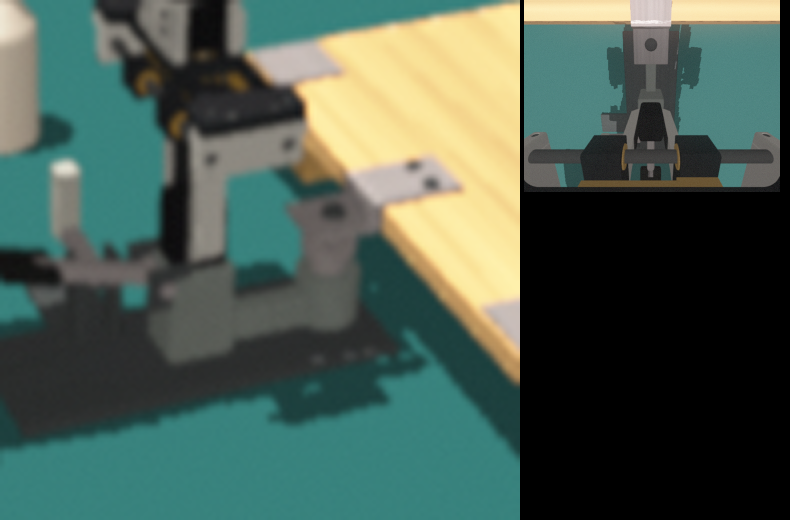

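The wrist view shows the stud at about (317,110). I'll compare that with the gripped saddle position.

Run:
```python
from h import *
c=cam("wrist");im=c["img"];P=c["P"];z=P[...,2]
print(robot.get_state()["wrist_force"],robot.get_state()["ee_pos"])
g=cv2.cvtColor(im,cv2.COLOR_RGB2GRAY)
w=g[88:138,295:342]; m=w<np.median(w)-35
n,_,st,ce=cv2.connectedComponentsWithStats(m.astype(np.uint8))
print([(st[i].tolist(),ce[i].round(1).tolist()) for i in range(1,n) if st[i][4]>30])
i=1+np.argmax(st[1:,4]); u,v=ce[i]+[295,88]
print(u,v,P[int(v),int(u)])
m=(abs(z-.084)<.008)&(P[...,0]<.714)&(abs(P[...,1]-.05)<.04);q=P[m];print(cv2.minAreaRect(q[:,:2].astype(np.float32)),np.median(q[:,2]))
T=c["world_from_camera"]
for (a,b,h) in ((u,v,.086),(u,v,.088)):
    d=T[:3,:3]@[(a-c["cx"])/c["fx"],(b-c["cy"])/c["fy"],1];print((T[:3,3]+d*(h-T[2,3])/d[2]).round(4))
```

```text
[-6.60369109  0.34139429 -0.18507825] [0.59738898 0.04033945 0.08170946]
[([7, 8, 31, 32, 755], [22.0, 23.6])]
316.96291390728476 111.59470198675497 [0.6923788  0.05022154 0.09048943]
((0.6028555035591125, 0.03832358121871948), (0.23602469265460968, 0.059283964335918427), 11.06833267211914) 0.08339707328724284
[0.6925 0.0498 0.086 ]
[0.6923 0.0497 0.088 ]
```

Stud (0.692,0.050) against saddle about (0.691–0.692,0.050): centred. Releasing.

jog_arm:
  linear:
    - [0,0,0]
    - [0,0,0]
    - [0,0,0]
    - [0,0,0]
    - [0,0,0]
  twist: [0,0,0,0,0]
  fingers: 0.1

```text
t: 11.12
ee_pos: [0.5979, 0.0403, 0.0812]
orientation: [0.0, 0.999, 0.05, 0.0]
wrist_force: [-0.1, -0.3, -0.4]
gripper_width: 0.454
gripper_force: 0.0
```

jog_arm:
  linear:
    - [0,0,0.02]
    - [0,0,0.05]
    - [0,0,0.08]
    - [0,0,0.1]
    - [0,0,0.1]
    - [0,0,0.1]
  twist: [0,0,0,0,0,0]

```text
t: 11.62
ee_pos: [0.5981, 0.0403, 0.1818]
orientation: [0.0, 0.999, 0.05, 0.001]
wrist_force: [-1.3, 1.0, -0.3]
gripper_width: 0.45
gripper_force: 0.0
```

Run:
```python
from h import *
c=cam("wrist");save(c,"w5.png");P=c["P"];print(robot.get_state()["ee_pos"])
z=P[...,2];v,u=np.mgrid[:480,:640]
def rect(m,nm):
    q=P[m]; print(nm,len(q),np.median(q,0).round(4),cv2.minAreaRect(q[:,:2].astype(np.float32)))
rect((abs(z-.122)<.005)&(u>270)&(u<360)&(v>190)&(v<300),"grip")
rect((abs(z-.096)<.006)&(u>280)&(u<350)&(v>320)&(v<400),"paddle")
```

```text
[0.5975416  0.04033092 0.18038803]
grip 1657 [0.5981 0.0406 0.1209] ((0.5969776511192322, 0.04066907614469528), (0.03465119004249573, 0.029634272679686546), 5.832979202270508)
paddle 1325 [0.4878 0.0299 0.0947] ((0.49022069573402405, 0.030100535601377487), (0.03945072740316391, 0.033997729420661926), 5.845685005187988)
```

View pics/w5.png

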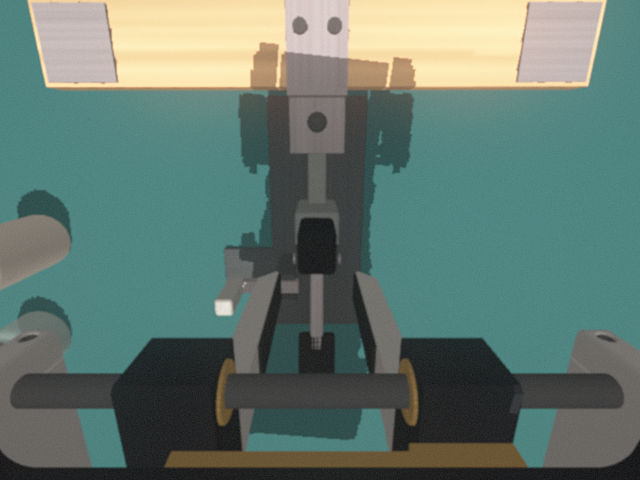

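jog_arm:
  linear:
    - [-0.03,-0.003,0]
    - [-0.065,-0.0065,0]
    - [-0.095,-0.009,0]
    - [-0.11,-0.0108,0]
    - [-0.11,-0.0108,-0.02]
    - [-0.11,-0.0108,-0.05]
    - [-0.11,-0.0108,-0.07]
    - [-0.11,-0.0108,-0.075]
    - [-0.11,-0.0108,-0.075]
  twist: [0,0,0,0,0,0,0,0,0]
  fingers: 1
  newtons: 20

```text
t: 12.42
ee_pos: [0.4866, 0.0295, 0.1041]
orientation: [-0.0, 0.999, 0.05, -0.002]
wrist_force: [-0.1, 0.3, 0.7]
gripper_width: 0.004
gripper_force: 0.0
```

jog_arm:
  linear:
    - [0,0,-0.003]
    - [0,0,-0.006]
    - [0,0,-0.009]
    - [-0.0005,0,-0.012]
    - [-0.001,0,-0.015]
    - [-0.001,0,-0.018]
    - [-0.001,0,-0.021]
    - [-0.0015,0,-0.024]
    - [-0.0015,0,-0.027]
    - [-0.0015,0,-0.03]
    - [-0.002,0,-0.033]
    - [-0.002,0,-0.036]
    - [-0.002,0,-0.039]
    - [-0.002,0,-0.042]
    - [-0.0025,0,-0.045]
    - [-0.0025,0,-0.045]
  twist: [0,0,0,0,0,0,0,0,0,0,0,0,0,0,0,0]

```text
t: 13.75
ee_pos: [0.4855, 0.0295, 0.0609]
orientation: [0.0, 0.999, 0.05, 0.0]
wrist_force: [-3.0, -0.8, 8.9]
gripper_width: 0.001
gripper_force: 4.5
```

jog_arm:
  linear:
    - [0,0,-0.002]
    - [0,0,-0.004]
    - [0,0,-0.006]
    - [0,0,-0.008]
    - [0,0,-0.01]
    - [0,0,-0.011]
    - [0,0,-0.011]
    - [0,0,-0.011]
  twist: [0,0,0,0,0,0,0,0]

```text
t: 14.42
ee_pos: [0.4866, 0.0295, 0.0507]
orientation: [0.0, 0.999, 0.05, 0.002]
wrist_force: [0.8, -0.5, 10.3]
gripper_width: 0.008
gripper_force: 4.7
```

jog_arm:
  linear:
    - [0,0,-0.0007]
    - [0,0,-0.0014]
    - [0,0,-0.002]
    - [0,0,-0.002]
    - [0,0,-0.002]
  twist: [0,0,0,0,0]

```text
t: 14.83
ee_pos: [0.4869, 0.0295, 0.0495]
orientation: [0.0, 0.999, 0.05, 0.002]
wrist_force: [-1.6, -0.1, 19.8]
gripper_width: 0.007
gripper_force: 9.7
```

jog_arm:
  linear:
    - [0,0,-0.0007]
    - [0,0,-0.0014]
    - [0,0,-0.0014]
    - [0,0,-0.0014]
  twist: [0,0,0,0]

```text
t: 15.17
ee_pos: [0.4871, 0.0296, 0.0488]
orientation: [0.0, 0.999, 0.05, 0.002]
wrist_force: [-7.0, -0.1, 30.6]
gripper_width: 0.006
gripper_force: 15.3
```

```bash
cat > chk.py <<'E'
from h import *
s=robot.get_state();print(s["t"],s["ee_pos"],s["wrist_force"])
for n in("top","side"):
    P=cam(n)["P"];P0=np.load(n+"0.npy");x,y=P0[...,0],P0[...,1]
    m=(abs(P0[...,2]-.096)<.005)&(x>.72)&(x<.76)&(abs(y-.05)<.12)
    q=P[...,2][m]; print(n,"edge rise",np.nanmedian(q-P0[...,2][m]).round(4))
    x,y,z=np.moveaxis(P,-1,0);g=(z>.112)&(z<.13)&(abs(x-.597)<.03)&(abs(y-.04)<.03)
    if g.sum()>10: print(n,"grip",cv2.minAreaRect(P[g][:,:2].astype(np.float32)))
E
python3 chk.py
```

```text
15.1667 [0.48711586 0.02955439 0.04884386] [-6.99577516 -0.12452692 30.62235709]
top edge rise 0.0171
top grip ((0.5956251621246338, 0.04155956581234932), (0.036305736750364304, 0.02985444664955139), 4.229783058166504)
side edge rise 0.0172
side grip ((0.596850574016571, 0.03857924044132233), (0.03658048063516617, 0.0343378446996212), 2.722848892211914)
```

Handle is at its stop and the panel edge is up 17 mm. Now let it fully back up.

jog_arm:
  linear:
    - [0,0,0.004]
    - [0,0,0.008]
    - [0,0,0.012]
    - [0,0,0.016]
    - [0,0,0.02]
    - [0,0,0.024]
    - [0,0,0.028]
    - [0.001,0,0.032]
    - [0.002,0,0.036]
    - [0.002,0,0.04]
    - [0.002,0,0.044]
    - [0.002,0,0.048]
    - [0.002,0,0.052]
    - [0.002,0,0.056]
    - [0.002,0,0.06]
    - [0.002,0,0.07]
    - [0.002,0,0.07]
    - [0.002,0,0.07]
    - [0.002,0,0.07]
    - [0.002,0,0.07]
  twist: [0,0,0,0,0,0,0,0,0,0,0,0,0,0,0,0,0,0,0,0]

```text
t: 16.93
ee_pos: [0.4871, 0.0295, 0.1163]
orientation: [-0.0, 0.999, 0.05, -0.0]
wrist_force: [0.5, -0.1, 0.2]
gripper_width: 0.004
gripper_force: 0.0
```

```bash
python3 chk.py
python3 - <<'E'
from h import *
c=cam("side")
P=c["P"];x,y,z=np.moveaxis(P,-1,0)
g=(abs(x-.488)<.022)&(abs(y-.03)<.016)&(z>.03)&(z<.104);print("paddle",g.sum(),np.median(P[g],0),np.percentile(z[g],[50,90]))
im=cv2.resize(c["img"][170:300,230:400],None,fx=4,fy=4,interpolation=cv2.INTER_CUBIC);cv2.imwrite("pics/c3.png",im[...,::-1])
E
```

```text
16.9333 [0.48707882 0.02950962 0.11626863] [ 0.50144448 -0.08353043  0.17662982]
top edge rise -0.0002
top grip ((0.595593273639679, 0.04166364669799805), (0.03538242727518082, 0.030215229839086533), 1.8188947439193726)
side edge rise 0.0004
side grip ((0.5974293947219849, 0.03893643990159035), (0.037020906805992126, 0.03454776108264923), 9.766430854797363)
paddle 122 [0.48731475 0.02692365 0.09712472] [0.09712472 0.10082381]
```

View pics/c3.png

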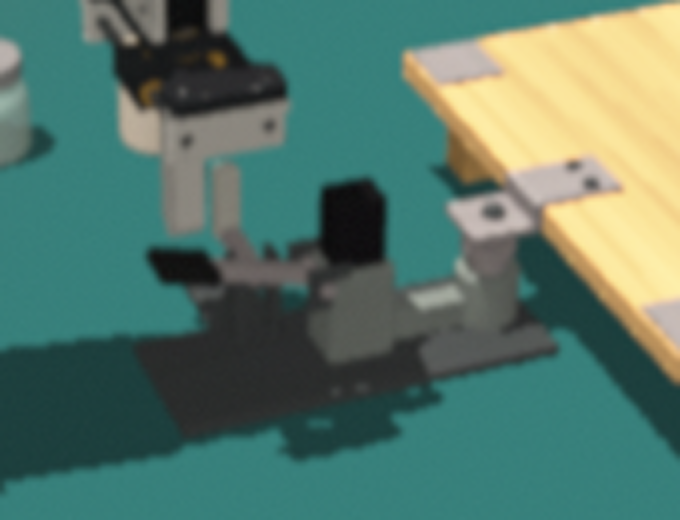

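The crop shows the handle back up at (185,265), the panel down, and the jack unmoved under the stud. Second press.

jog_arm:
  linear:
    - [0,0,-0.005]
    - [0,0,-0.01]
    - [0,0,-0.014]
    - [0,0,-0.018]
    - [0,0,-0.022]
    - [0,0,-0.026]
    - [-0.0005,0,-0.03]
    - [-0.001,0,-0.034]
    - [-0.001,0,-0.038]
    - [-0.001,0,-0.042]
    - [-0.0015,0,-0.046]
    - [-0.0015,0,-0.05]
    - [-0.002,0,-0.054]
    - [-0.002,0,-0.058]
    - [-0.002,0,-0.062]
    - [-0.002,0,-0.065]
    - [-0.002,0,-0.067]
    - [-0.002,0,-0.0685]
    - [-0.002,0,-0.0695]
    - [-0.002,0,-0.0695]
  twist: [0,0,0,0,0,0,0,0,0,0,0,0,0,0,0,0,0,0,0,0]

```text
t: 18.75
ee_pos: [0.4872, 0.0296, 0.049]
orientation: [0.0, 0.999, 0.05, 0.002]
wrist_force: [-4.6, 0.2, 27.1]
gripper_width: 0.005
gripper_force: 13.6
```

jog_arm:
  linear:
    - [0,0,0]
    - [0,0,0]
    - [0,0,0]
    - [0,0,0]
  twist: [0,0,0,0]

```text
t: 19.08
ee_pos: [0.4871, 0.0296, 0.0491]
orientation: [0.0, 0.999, 0.05, 0.003]
wrist_force: [-4.4, 0.2, 26.4]
gripper_width: 0.001
gripper_force: 13.1
```

```bash
python3 chk.py
```

```text
19.0833 [0.48712984 0.02956558 0.0491164 ] [-4.43140707  0.2051661  26.38477724]
top edge rise 0.0167
top grip ((0.5954814553260803, 0.04151154309511185), (0.03536786511540413, 0.029820503666996956), 2.5968313217163086)
side edge rise 0.0166
side grip ((0.5967556238174438, 0.0386139452457428), (0.037188030779361725, 0.038801614195108414), 5.814494609832764)
```

jog_arm:
  linear:
    - [0,0,-0.0005]
    - [0,0,-0.0005]
    - [0,0,-0.0005]
    - [0,0,-0.0005]
  twist: [0,0,0,0]

```text
t: 19.52
ee_pos: [0.4872, 0.0296, 0.0489]
orientation: [0.0, 0.999, 0.05, 0.003]
wrist_force: [-5.7, 0.8, 30.1]
gripper_width: 0.003
gripper_force: 15.2
```

```bash
python3 chk.py; python3 -c "
from h import *
print(workorder.close_job())"
```

```text
19.5167 [0.48720471 0.02956676 0.04888104] [-5.71864333  0.81440783 30.10320265]
top edge rise 0.0171
top grip ((0.5957270264625549, 0.04169082269072533), (0.03608451038599014, 0.029876558110117912), 4.53618049621582)
side edge rise 0.0169
side grip ((0.597214937210083, 0.03764636069536209), (0.03726149722933769, 0.03490488603711128), 3.0655009746551514)
the job is handed in; nothing more can be done
None
```

I handed the job in at about 19.5 s: lock slid fully out, jack centred under the lift pad and released, one full trial stroke with the handle back up, then the handle pressed down and held at about 30 N with the panel's near edge raised about 17 mm.

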